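Fold the flip mirror down and hold the torch on it at a slant

TASK

Check the flip mirror for dust before cleaning: take its arm by the edges and fold it down until it lies fully home with the glass facing up. Then draw the torch out of its holder, tip it to a slant about half-way between upright and level, and finish while holding it in the air like that, its lens end aimed down at the middle of the mirror from about 10 cm away. Let neither the fingers nor the torch touch the glass, and leave the dropper bottle, the lens cap and the round optic box where they are.

Things in the scene. Friction and masses are not known exactly. Their poses are not given: they have to be found in the camera images.
- flip_mount_arm (a joint): angle of the flip mirror's arm: 0 = folded fully home on a firm stop, level, glass facing up; 1.57 = straight up. Starts between 1.0 and 1.57. The hinge is stiff (0.02 N m): the arm stays wherever it is left. Pinching pads resist its turning, so it lags up to 0.2 rad behind the arc: grip lightly (20 N), and at the bottom press on up to 15 mm lower until about 15 N shows the stop.
- flip_hinge (a point): middle of the flip mount's hinge pin, 114 mm above the table, on top of a black post 25 mm thick on a slotted base about 75 mm long (fixed, but placed and turned differently each time). z is up, x runs along the hinge pin; folded, the arm points along -y of this frame, standing it points along +z and its glass looks along +y.
- mirror_mid (a point): centre of the mirror's round glass (23 mm diameter) on its surface, on the arm, 39 mm from the hinge pin and 7 mm above it when folded (so 121 mm above the table). x along the hinge pin, z out of the glass, -y away from the hinge along the arm.
- mirror_rim (a point): a point inside the free end of the arm, 50 mm from the hinge pin, half-way through its thickness and width; axes as mirror_mid. The arm is a black plate 34 mm wide (along x), 8.5 mm thick (along z), ending 8 mm beyond this point. It can be pinched here across its 34 mm width with the fingers straight down, whatever its angle, and turns between the pads.
- torch_holder: the torch's holder, fixed to the table and placed differently each time: an upright black cup, 39 mm outside diameter, 64 mm tall, bore 30 mm, with a 25 x 10 mm foot that reaches 70 mm to its -y side with one bolt in it. Origin on the table under the middle of the cup, z up. The floor of the bore is 12.5 mm above the table.
- holder_floor (a point): centre of the floor of the bore, 12.5 mm above the table.
- torch: black pocket torch, 110 mm long, 27 mm diameter (its barrel is slightly waisted but grips as a 27 mm cylinder), 110 g, standing lens end down and loose in the holder (1.5 mm play all round) with its tail end sticking out 58 mm; its switch needs no handling. Its -y axis runs along the torch out of the lens; the origin lies beside the middle, 13.5 mm off the axis.
- torch_lens (a point): centre of the torch's lens end (the lower end at the start); its z axis points along the torch out of the lens, the way it shines.
- torch_tail (a point): centre of the torch's tail end, 110 mm from the lens end along the axis (the upper end at the start, 122 mm above the table); z points towards the lens.
- dropper: bystander: brown dropper bottle with a black cap, 38 mm diameter, 115 mm tall, standing loose between the flip mount and the torch holder, nearer the robot; origin under its middle.
- lens_cap: bystander: flat black lens cap, 53 mm diameter, 8 mm high, loose on the table; origin under its middle.
- optic_box: bystander: round clear plastic box, 41 mm diameter, 18 mm high, loose on the table; origin under its middle.

How it is judged:
On the way, in this order (a step that is already met when the one before it is completed fails the run):
1. the mirror arm is folded home (within 0.08 rad) while the torch still stands in its holder (value of joint flip_mount_arm below 0.08 rad and distance between torch_lens and holder_floor below 0.015 m), for 0.2 s.
2. the torch is drawn out, its lens end above the mouth of the holder, in the fingers (z of torch_lens in the frame of torch_holder above 0.07 m and contact force between the fingers and torch above 1 N), for 0.2 s.
At the end, for the whole second after the job is handed in: arm folded home (within 0.08 rad); torch held still, touching neither flip mount nor holder, lens over 140 mm above the table, aimed down at a slant 28 to 62 degrees from upright; mirror centre 50 to 150 mm ahead of the lens and within 14 mm of the torch axis each way (value of joint flip_mount_arm below 0.08 rad and contact force between the fingers and torch above 1 N and contact force between torch and flip_mount below 0.2 N and contact force between torch and torch_holder below 0.2 N and height (world z) of torch_lens above 0.14 m and linear speed of torch below 0.02 m/s and angle between torch_lens's own z axis and vertical between 2.05 and 2.66 rad and z of mirror_mid in the frame of torch_lens between 0.05 and 0.15 m and x of mirror_mid in the frame of torch_lens between -0.014 and 0.014 m and y of mirror_mid in the frame of torch_lens between -0.014 and 0.014 m); the arm keeps its last pose, push and grip.
It fails at once if the glass of the mirror is touched (contact force between any of the fingers, torch and mirror_glass above 0.3 N).
It fails at once if the dropper bottle is moved more than 20 mm (distance of dropper from where it was at the start of the episode above 0.02 m).
It fails at once if the lens cap is moved more than 20 mm (distance of lens_cap from where it was at the start of the episode above 0.02 m).
It fails at once if the round optic box is moved more than 20 mm (distance of optic_box from where it was at the start of the episode above 0.02 m).
It also fails if it takes over 48 s, if anything falls off the work surface, if the arm or the gripper's body presses on something with over 40 N, if the wrist force passes 120 N, or if a joint passes its speed limit or range.

ROBOT

A 6-joint arm with a two-finger parallel gripper is mounted at the origin on a cart in front of the work surface, level with it; the furniture and walls round the work are solid. World frame = base frame: x ahead of the robot, y to its left, z up, the work surface at z = 0. Lengths are in m, angles in rad, forces in N, time in s.
With the tool pointing down it reaches from about 0.35 to 0.975 m from the base axis. Payload 4.9 kg.
Tool frame: the origin (TCP) lies midway between the tips of the shut fingers; the grasp point (between the pads) lies 19 mm behind it; z points along the fingers, y is the line along which they close (so a half turn about z gives the same grasp; the last joint's range is limited). The gripper opens to 85 mm and grips with 20 to 120 N. Pads are 22 mm wide; open, the fingers measure 114 mm over their backs; the gripper's body (76 mm by 85 mm) begins 54 mm behind the grasp point. The pads swing forward as they close: fully open they stand 13 mm farther back than shut.
Start: joints at [1.045, 0.053, 1.613, -0, 1.476, -0.119], TCP at [0.247, 0.574, 0.231] pointing down, gripper open.
Joint ranges: [-3.01, 3.01], [-1.01, 2.22], [0.06, 2.58], [-1.02, 4.17], [0.09, 2.62], [-3.14, 3.14]. Speed limits (rad/s): [2.57, 2.57, 3.14, 3.14, 3.14, 3.14].

INTERFACE

Orientations are given as a rotation vector (axis times angle).
In Python, from station import ctrl gives the robot as it stands.
- The arm moves only by the shell command python3 -m handwheel 'ROWS' [FORCE]. ROWS is JSON, a list of rows, each an object with "gripper": the gripper command: -1 is fully open, 1 is shut, values between are in proportion; "offset": the shift along the tool's x, y, z in mm, a list of three; "rotation": the turn, a rotation vector about the tool's x, y, z in rad, a list of three. A call has exactly 8 rows; each row is the pose to reach, as a shift and turn from the pose commanded when the call began, along the tool's axes at that moment; what a row does not reach only later rows make up. A row lasts 1/8 s, in which the tool goes at most 62.5 mm and 10.7 degrees, less where a joint would pass 70% of its speed; a pose out of reach is approached as far as the arm can. A call with a gripper value outside its range is refused whole. The fingers move at their own pace and stop on an object; FORCE is the grip in N (left out, the last holds). Time passes only in rows, so rows that repeat a pose let the fingers close, or fill a call up. It gives the time, the measured TCP pose, the force, the opening and the grip force at its end, in the units of the state.
- ctrl.get_obs(): the state, without advancing time (a new reading comes with each control period).
- ctrl.get_image(name): name is "side" or "top"; returns a dict with "image" (480x640x3 uint8, red, green, blue), "fovy" (degrees; the focal length in pixels is half the picture's height over the tangent of half this angle, whatever the lens; pixels are square), "cx", "cy" (the principal point, pixels), "k1" (the pictures are not rectified: a ray, as slopes to the right and down, at radius r is drawn at 1 + k1 r^2 times it, then the intrinsics apply), "xyz" and "attitude" of the camera in the world. Camera axes: x right, y up, looking along -z (the intrinsics and any distortion apply to the point x, -y, -z); pixel columns grow to the right and rows downward; lengths in m; the calibration is good to about 2 mm. A picture is of the moment at which its call begins. There is no depth.
- ctrl.finish_job(): hands the job in; it is judged then, once.
The state is a dict: "t": time; "q": joint angles; "dq": joint speeds; "effort": joint torques, N m; "tool_pos": TCP position; "tool_rot": TCP orientation; "contact_force": force on the tool from outside, world axes, zero at the start; "wrist_torque": the same for the moment, N m; "opening": finger opening in m; "grip_force": force on a finger pad.
Only numpy, scipy, OpenCV 4.12 (cv2) and the standard library are available. Lean on these libraries where they do the work, as an engineer would, in place of code of your own. Each camera call takes 0.05 s, during which the arm holds its last target. There are 200 camera calls.

## Working session

There is one attempt and no reset: what is moved stays moved. The work goes in short steps, Python scripts to look and compute and a shell command to move; the robot and the scene stay as the last step left them, time stands still between calls to the robot, and variables do not carry over. Pictures are saved under pics/ and viewed, at most 10 in all, crops included, and the job is handed in when it is done.

```bash
ls; mkdir -p pics; cat > h.py <<'E'
import numpy as np,cv2
from scipy.spatial.transform import Rotation as R
def cam(d):
    f=240/np.tan(np.radians(d['fovy'])/2); a=np.array(d['attitude'],float)
    Rm=a if a.shape==(3,3) else (R.from_rotvec(a).as_matrix() if a.size==3 else R.from_quat(a).as_matrix())
    return f,Rm,np.array(d['xyz'],float)
def ray(d,u,v):
    f,Rm,c=cam(d); xd=np.array([(u-d['cx'])/f,(v-d['cy'])/f]); x=xd.copy()
    for _ in range(30): x=xd/(1+d['k1']*(x@x))
    r=Rm@np.array([x[0],-x[1],-1]); return c,r/np.linalg.norm(r)
def plane(d,u,v,z):
    c,r=ray(d,u,v); return c+r*(z-c[2])/r[2]
def proj(d,p):
    f,Rm,c=cam(d); q=Rm.T@(np.array(p)-c); x=np.array([q[0],-q[1]])/-q[2]; x=x*(1+d['k1']*(x@x))
    return x*f+[d['cx'],d['cy']]
def tri(d1,p1,d2,p2):
    c1,r1=ray(d1,*p1);c2,r2=ray(d2,*p2)
    s=np.linalg.lstsq(np.c_[r1,-r2],c2-c1,rcond=None)[0]
    a=c1+s[0]*r1;b=c2+s[1]*r2; return (a+b)/2,np.linalg.norm(a-b)
E
python3 - <<'E'
from station import ctrl
import cv2,pickle
D={}
for n in('side','top'):
    d=ctrl.get_image(n);D[n]=d;cv2.imwrite(f'pics/{n}0.png',d['image'][:,:,::-1])
    print({k:v for k,v in d.items() if k!='image'})
pickle.dump(D,open('d0.pkl','wb'));print(ctrl.get_obs())
E
```

```text
pics
{'fovy': 52.71594170804589, 'cx': 321.66964730226994, 'cy': 241.41296470566118, 'k1': 0.04136200865367752, 'xyz': array([ 0.20695479, -0.81886066,  0.62764751]), 'attitude': array([ 0.96438646, -0.20710717, -0.39226095])}
{'fovy': 50.03463339726028, 'cx': 319.038350450389, 'cy': 241.20694196923392, 'k1': 0.03862404099418537, 'xyz': array([ 0.36428285, -0.10751308,  1.00063758]), 'attitude': array([ 0.15340792, -0.11339331, -1.56867471])}
{'t': 0.1, 'q': array([ 1.04499541e+00,  5.33104169e-02,  1.61414868e+00, -5.89786252e-06,
        1.47598198e+00, -1.18995407e-01]), 'dq': array([ 2.25980603e-06, -2.68879072e-03, -3.64252511e-03, -6.00300300e-04,
       -8.86959201e-04,  4.43700683e-04]), 'effort': array([ 3.23730028e-04, -3.94905317e+01, -3.71362352e+01, -1.24669732e-04,
        3.98000659e-03, -4.16341709e-05]), 'tool_pos': array([0.24701628, 0.57351036, 0.2301786 ]), 'tool_rot': array([-6.34493171e-01, -3.07625921e+00,  2.75631073e-03]), 'contact_force': array([-0.15894546, -0.09159077, -0.34458754]), 'wrist_torque': array([0.01783417, 0.00495918, 0.0026094 ]), 'grip_force': 0.0, 'opening': 0.08544542322440685}
```

View pics/side0.png

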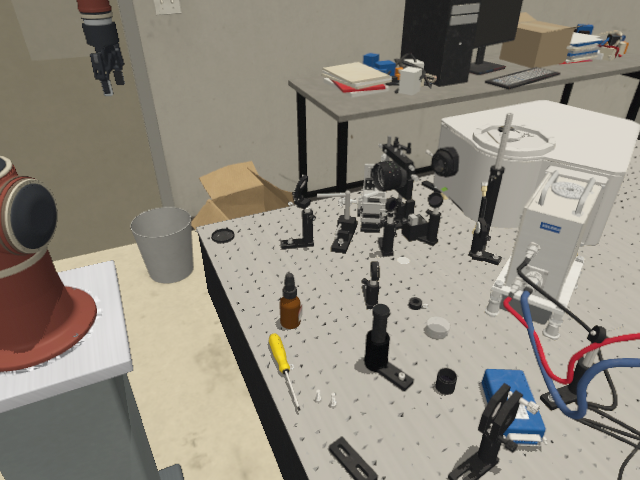

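View pics/top0.png

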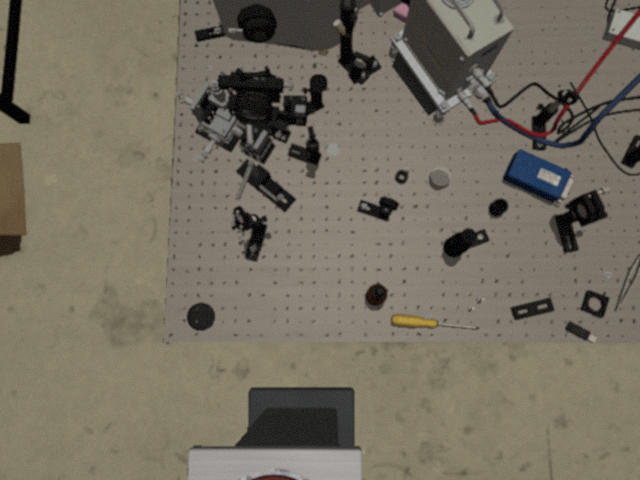

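The side view shows the torch in its holder at (378,340), the dropper at (290,305), and a small mount at (374,285). In the top view the torch is at (460,243), the dropper at (376,294), the lens cap at (201,316) and the optic box at (439,178). The flip mount could be at (380,207) or (250,232), so I'm zooming in.

```bash
python3 - <<'E'
import pickle,cv2,numpy as np
from h import *
D=pickle.load(open('d0.pkl','rb'))
def crop(n,x0,y0,w,h,W,H):
    im=D[n]['image'][y0:y0+h,x0:x0+w,::-1]
    return np.clip(cv2.resize(im,(W,H),interpolation=cv2.INTER_CUBIC).astype(float)*1.6+15,0,255).astype(np.uint8)
a=np.vstack([np.hstack([crop('top',340,180,80,60,400,300),crop('top',220,195,80,60,400,300)]),
 np.hstack([crop('side',335,250,80,60,400,300),crop('side',270,170,120,90,400,300)])])
cv2.imwrite('pics/c1.png',a)
b=np.hstack([crop('side',340,290,80,120,400,600),crop('top',420,210,80,120,400,600)])
cv2.imwrite('pics/c2.png',b)
d=D['top']
for n,u,v,z in[('A',380,207,0),('B',255,240,0),('torch',460,240,.12),('drop',376,294,.115),('cap',201,316,.008),('box',439,178,.018)]:print(n,plane(d,u,v,z))
E
```

```text
A [ 0.60449086 -0.20329507  0.        ]
B [0.53892    0.04493647 0.        ]
torch [ 0.51642646 -0.32775407  0.12      ]
drop [ 0.42413814 -0.18240445  0.115     ]
cap [0.3900682  0.14420234 0.008     ]
box [ 0.6577684  -0.31802555  0.018     ]
```

View pics/c1.png

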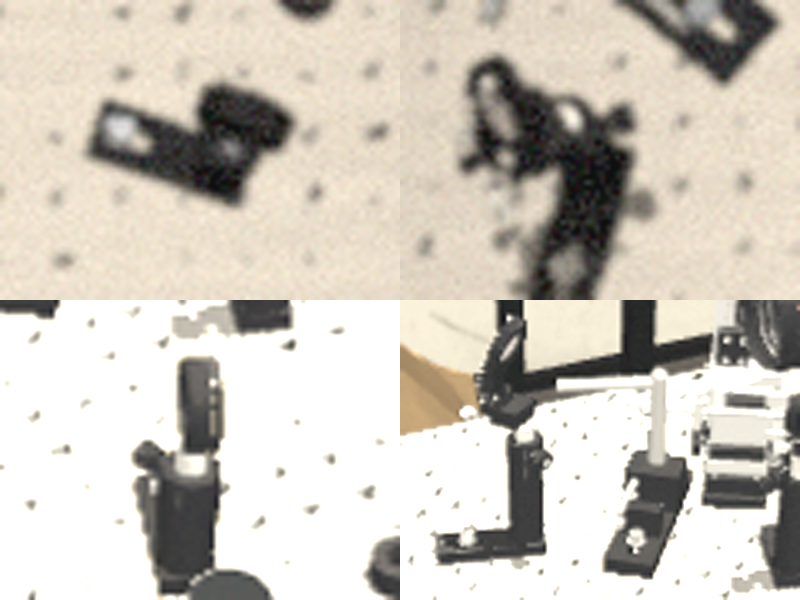

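View pics/c2.png

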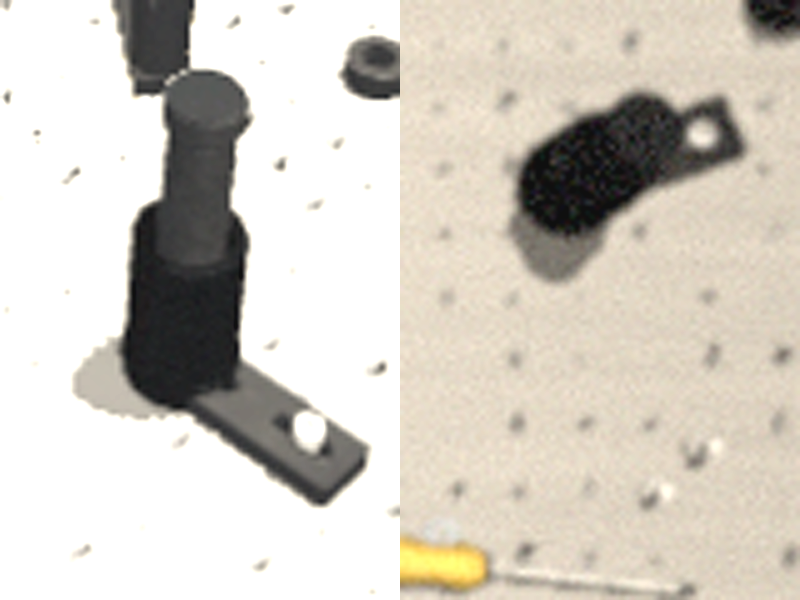

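The A candidate at top (380,207) and side (374,285) looks like a plate standing on a post with a slotted base. B has thumb screws, like a kinematic mount. I'm triangulating both to compare their heights.

```bash
python3 - <<'E'
import pickle,cv2,numpy as np
from h import *
D=pickle.load(open('d0.pkl','rb'));s,t=D['side'],D['top']
for n,a,b in[('A pin',(373,283),(386,209.6)),('A armtop',(375,262),(389,203)),('B ball',(307.5,210.5),(254,217.4)),('B top',(304,176),(238,209)),
 ('torch tail',(340+206/5,290+100/5),(420+168/5+2,210+185/5-2))]:print(n,tri(s,a,t,b))
# base A corners, top view at z=.01 
for u,v in[(88,155),(105,100),(242,205)]:print('base',plane(t,340+u/5,180+v/5,.01))
# arm top outline in the top view
for z in(.165,):
  for u,v in[(205,90),(290,125),(200,140),(275,155),(262,90)]:print('arm',plane(t,340+u/5,180+v/5,z))
def crop(n,x0,y0,w,h,W,H):
    im=D[n]['image'][y0:y0+h,x0:x0+w,::-1].astype(float)/255
    return (255*np.clip(cv2.resize(im,(W,H),interpolation=cv2.INTER_CUBIC),0,1)**.45).astype(np.uint8)
cv2.imwrite('pics/c3.png',np.hstack([crop('side',350,250,50,75,400,600),crop('top',355,185,50,75,400,600)]))
# torch tail disk: ring fits left to masks
g=cv2.cvtColor(t['image'],cv2.COLOR_RGB2GRAY)
E
```

```text
A pin (array([ 0.58728023, -0.2095634 ,  0.05489548]), np.float64(0.0021769321262361642))
A armtop (array([ 0.58793952, -0.20994037,  0.10379437]), np.float64(0.002375574917458726))
B ball (array([0.56222996, 0.03466792, 0.08980986]), np.float64(0.005509404885243232))
B top (array([0.56074611, 0.04942262, 0.16708934]), np.float64(0.003302787529040792))
torch tail (array([ 0.52057829, -0.3278112 ,  0.10622378]), np.float64(0.022461422484533613))
base [ 0.59429431 -0.15820682  0.01      ]
base [ 0.61653325 -0.16518609  0.01      ]
base [ 0.57383054 -0.21818955  0.01      ]
arm [ 0.58025652 -0.18945702  0.165     ]
arm [ 0.56808712 -0.21734039  0.165     ]
arm [ 0.5631776  -0.18746821  0.165     ]
arm [ 0.55791119 -0.21213853  0.165     ]
arm [ 0.58011631 -0.20836346  0.165     ]
```

View pics/c3.png

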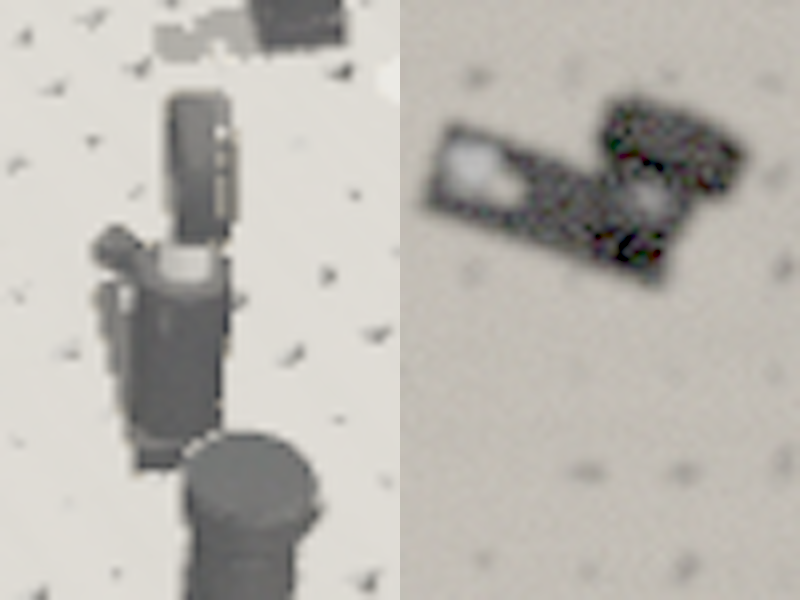

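A's top is only about 104 mm high, so it's too short. B reaches about 167 mm and the dropper lies between it and the torch, so B fits. I'm zooming in on B. The torch tail in the top view is actually the smaller disc at the upper right, around (469,235).

```bash
python3 - <<'E'
import pickle,cv2,numpy as np
from h import *
D=pickle.load(open('d0.pkl','rb'));s,t=D['side'],D['top']
print('nadir',proj(t,(.364,-.1075,0)))
print(tri(s,(381.2,310.5),t,(469,235)), tri(s,(381.2,310.5),t,(468,236)))
def crop(n,x0,y0,w,h,W,H):
    im=D[n]['image'][y0:y0+h,x0:x0+w,::-1].astype(float)/255
    return (255*np.clip(cv2.resize(im,(W,H),interpolation=cv2.INTER_CUBIC),0,1)**.45).astype(np.uint8)
cv2.imwrite('pics/c4.png',np.hstack([crop('side',275,170,50,75,400,600),crop('top',223,200,50,75,400,600)]))
for n,b in(('side',(340,290,80,120)),('top',(420,210,80,120))):
    pass
E
```

```text
nadir [332.37028937 329.65934998]
(array([ 0.52428193, -0.34315851,  0.11980402]), np.float64(0.0017902622364581184)) (array([ 0.52376568, -0.34208565,  0.11876805]), np.float64(0.00038769321817864224))
```

View pics/c4.png

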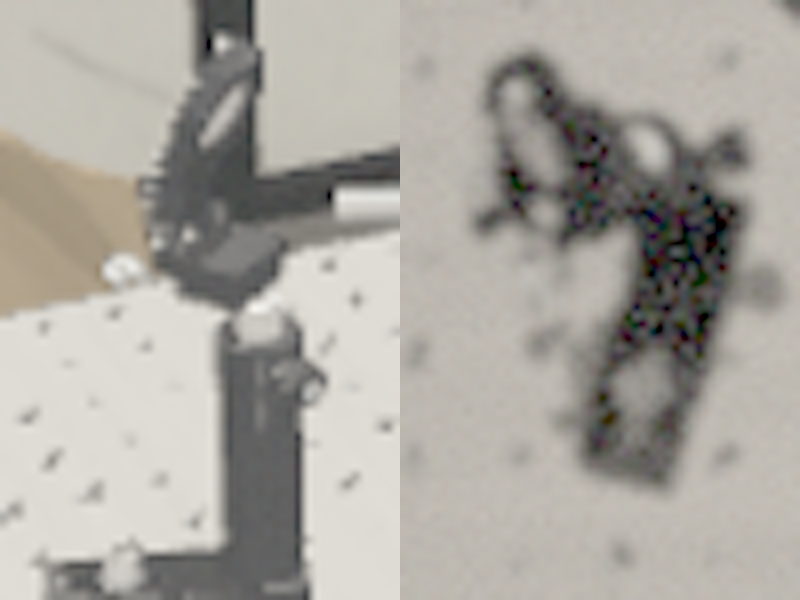

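Crop c4 confirms B is the flip mount. It shows a post with a base and a standing plate. The pale glass ellipse is near side (303,184) and top (240,217), facing roughly world -y, so the arm folds towards +y. I'll move closer first, then refine the pose.

```bash
python3 -m handwheel '[{"gripper":-1,"offset":[-20,-20,-5],"rotation":[0,0,0]},{"gripper":-1,"offset":[-50,-50,-10],"rotation":[0,0,0]},{"gripper":-1,"offset":[-80,-80,-20],"rotation":[0,0,0]},{"gripper":-1,"offset":[-110,-110,-30],"rotation":[0,0,0]},{"gripper":-1,"offset":[-140,-140,-30],"rotation":[0,0,0]},{"gripper":-1,"offset":[-170,-170,-30],"rotation":[0,0,0]},{"gripper":-1,"offset":[-190,-190,-30],"rotation":[0,0,0]},{"gripper":-1,"offset":[-190,-190,-30],"rotation":[0,0,0]}]' 20
python3 - <<'E'
from station import ctrl
import pickle,cv2,numpy as np
from h import *
D=pickle.load(open('d0.pkl','rb'))
M={}
for n in('side','top'):
    M[n]=np.mean([D[n]['image'].astype(float)]+[ctrl.get_image(n)['image'].astype(float) for _ in range(5)],0)
    D[n]['avg']=M[n]
pickle.dump(D,open('d1.pkl','wb'))
def crop(n,x0,y0,w,h,W,H):
    im=M[n][y0:y0+h,x0:x0+w,::-1]/255
    return (255*np.clip(cv2.resize(im,(W,H),interpolation=cv2.INTER_CUBIC),0,1)**.45).astype(np.uint8)
cv2.imwrite('pics/c5.png',np.hstack([crop('side',288,170,26,39,400,600),crop('top',228,200,40,60,400,600)]))
E
```

```text
t: 1.1
tool_pos: [0.3469, 0.3231, 0.2609]
tool_rot: [-0.639, -3.076, 0.0]
contact_force: [-0.4, 1.2, 1.0]
opening: 0.0853
grip_force: 0.0
```

View pics/c5.png

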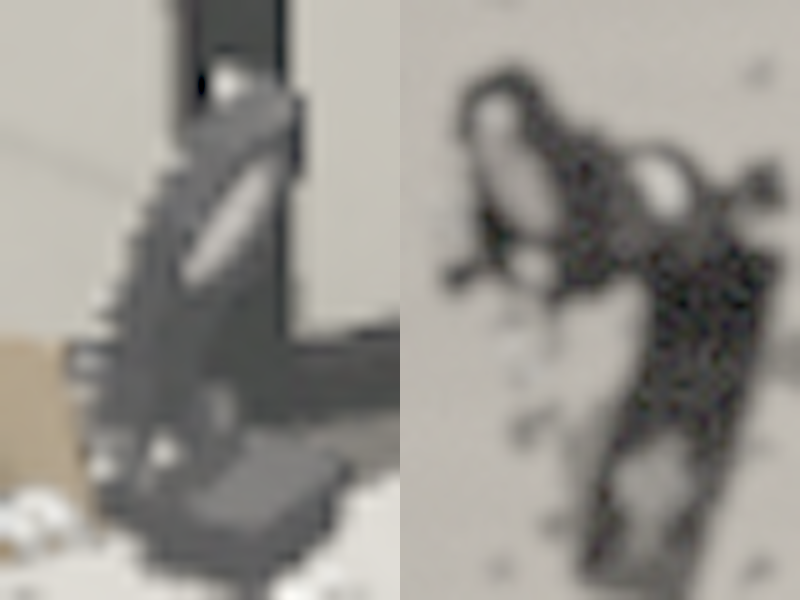

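```bash
python3 - <<'E'
import pickle
from h import *
D=pickle.load(open('d1.pkl','rb'));s,t=D['side'],D['top']
S=lambda x,y:(288+x/15.385-.47,170+y/15.385-.47); T=lambda x,y:(228+(x-400)/10-.45,200+y/10-.45)
for n,a,b in[('glass',S(230,222),T(517,180)),('glass end up',S(265,165),T(485,125)),('end dn',S(192,278),T(550,225)),('whiteblob top',S(232,85),T(497,112)),('blob2',S(163,450),T(530,265)),('posttop',(307.5,210.5),T(662,180)),('armtip',S(235,75),T(490,75)),('darkknobL',S(80,360),T(455,275))]:
    p,e=tri(s,a,t,b);print(n,p.round(4),round(e,4))
for p in[(582,575),(690,590),(775,255),(665,290)]:print('base',plane(t,*T(*p),.01))
# other candidates
for n,a,b in[('C',(497,392),(597,195)),('D',(389,210),(312,133))]:print(n,tri(s,a,t,b))
E
```

```text
glass [0.5533 0.0494 0.149 ] 0.0032
glass end up [0.5613 0.0543 0.154 ] 0.0023
end dn [0.546  0.0446 0.1442] 0.0022
whiteblob top [0.5575 0.05   0.1696] 0.0026
blob2 [0.5449 0.0537 0.1128] 0.0011
posttop [0.5622 0.0351 0.0895] 0.0051
armtip [0.5613 0.0519 0.1701] 0.0075
darkknobL [0.5392 0.0654 0.1233] 0.0027
base [0.50349766 0.06077491 0.01      ]
base [0.50046708 0.03960237 0.01      ]
base [0.56698623 0.02419346 0.01      ]
base [0.56006288 0.04576929 0.01      ]
C (array([ 0.57924838, -0.54823161,  0.13734246]), np.float64(0.02168549989162799))
D (array([ 0.70952789, -0.06981308,  0.11231888]), np.float64(0.013100796226635595))
```

```bash
python3 - <<'E'
import pickle
from h import *
D=pickle.load(open('d1.pkl','rb'));s,t=D['side'],D['top']
g=np.array([.5533,.0494,.149]); E=[];V=[]
for n,d,box,thr in(('side',s,(298,178,311,191),None),('top',t,(233,208,247,225),None)):
    x0,y0,x1,y1=box;im=d['avg'][y0:y1,x0:x1].mean(2); print(n);print(im.astype(int))
E
```

```text
side
[[118  51  39  46  48  50  49  46  28  23 130 138 137]
 [136  70  40  41  43  48  33  29  24  22 129 137 137]
 [131  98  52  40  40  31  44  51  29  22 128 136 137]
 [ 76  41  40  41  35  44 103  66  30  46 128 135 135]
 [ 64  41  40  40  36 102 122  61  25 104 134 136 135]
 [ 41  39  40  36  83 124  90  41  21 104 134 135 133]
 [ 33  37  45  60 123 124  61  27  18 104 134 136 133]
 [ 29  30  30 102 122  74  34  24  17 103 132 134 134]
 [ 29  30  58 119  88  44  21  20  17 102 132 134 133]
 [ 28  27  94  83  42  25  23  18  17  98 130 133 133]
 [ 28  22  48  33  26  23  18  16  17  73 126 131 131]
 [ 27  23  22  21  22  15  16  16  16  72 124 129 129]
 [ 25  22  23  23  19  16  16  16  16  70 120 125 124]]
top
[[104  77  47  31  20  18  15  21  37  71 100 118 123 125]
 [ 91  51  29  34  45  40  22  16  17  51  85 111 121 127]
 [ 85  41  39  71  88  73  42  20  19  34  65  94 114 121]
 [ 74  39  53  92 110  92  53  21  14  25  38  69  95 105]
 [ 70  35  49  85 101  86  53  22  18  14  23  41  64  74]
 [ 69  38  52  77  86  71  47  23  16  14  17  24  32  38]
 [ 85  59  53  72  80  69  54  35  20  16  18  14  19  17]
 [102  78  58  67  79  75  67  54  39  17  13  13  15  20]
 [103  83  54  56  71  76  79  75  57  32  16  15  15   6]
 [102  77  47  44  64  79  84  84  65  39  19   9  12   5]
 [106  83  48  36  57  76  87  89  77  51  27  13  13   9]
 [105  86  50  26  41  67  81  89  81  60  36  18  15  14]
 [ 99  79  45  20  24  51  70  84  87  68  42  21  11  12]
 [ 98  73  36   7  11  29  54  72  79  72  45  23  10  10]
 [100  77  40  12   5  16  30  53  66  58  37  22  17  14]
 [103  80  44  15   4   5  15  32  40  37  24  16  13   8]
 [ 97  81  49  18   7  13  25  38  41  29  15  10  12  17]]
```

```bash
python3 - <<'E'
import pickle
from h import *
D=pickle.load(open('d1.pkl','rb'));s,t=D['side'],D['top']
def mom(d,box,thr,mx=999,):
    x0,y0,x1,y1=box;im=d['avg'][y0:y1,x0:x1].mean(2);w=np.clip(im-thr,0,35)
    yy,xx=np.mgrid[y0:y1,x0:x1];W=w.sum();c=np.array([(w*xx).sum(),(w*yy).sum()])/W
    q=np.stack([xx-c[0],yy-c[1]]).reshape(2,-1);C=(q*w.ravel())@q.T/W
    l,e=np.linalg.eigh(C);return c,4*np.sqrt(l),e[:,1]
a=mom(s,(299,180,306,189),48);print(a)
res=[]
for r0 in(214,215):
    b=mom(t,(236,r0,244,224),45);print(b)
    p,er=tri(s,a[0],t,b[0]);print('glass',p,er)
    E=[]
    for d,m in((s,a),(t,b)):
        c,r1=ray(d,*(m[0]+m[2]));_,r2=ray(d,*(m[0]-m[2]));e=r1-r2;E.append(e/np.linalg.norm(e))
        dist=np.linalg.norm(p-c);f=cam(d)[0];print('major mm',m[1]*dist/f*1000)
    n=np.cross(*E);n/=np.linalg.norm(n);n*=np.sign(n[2]);print('n',n,'a=',np.arccos(n[2]),'yaw of -n_h',np.degrees(np.arctan2(-n[1],-n[0])))
    for d in(s,t):
        v=p-cam(d)[2];print('ratio pred',abs(n@v)/np.linalg.norm(v))
E
```

```text
(array([302.23917271, 183.78345413]), array([5.38363167, 8.75985757]), array([-0.45145079,  0.89229602]))
(array([239.21828281, 217.69876453]), array([ 4.23062384, 10.41069621]), array([0.5403727 , 0.84142578]))
glass [0.55285765 0.04941386 0.14955065] 0.0030310698368167205
major mm [11.66849701 18.98613763]
major mm [ 7.28642699 17.93040005]
n [-0.57984754  0.77672041  0.24593136] a= 1.3223158775891346 yaw of -n_h -53.25744078734475
ratio pred 0.3393495618132663
ratio pred 0.222147845452674
(array([239.42209163, 218.06532778]), array([4.30091942, 9.36153219]), array([0.55631366, 0.83097239]))
glass [0.55240264 0.04893454 0.14981813] 0.0035266825563175265
major mm [11.66107089 18.97405439]
major mm [ 7.4038292  16.11543454]
n [-0.59648099  0.75828653  0.26308168] a= 1.3045813092869423 yaw of -n_h -51.81081229857831
ratio pred 0.31098985701966914
ratio pred 0.2455804925279399
```

```bash
python3 - <<'E'
import pickle
from h import *
D=pickle.load(open('d1.pkl','rb'));s,t=D['side'],D['top']
for nm,d,c,m,rs in(('side',s,(302.5,184),(-.53,.85),(.15,.25,.35)),('top',t,(239.6,218.2),(.55,.835),(.35,.45,.55))):
    c=np.array(c);m=np.array(m);_,r1=ray(d,*(c+m));_,r2=ray(d,*(c-m));_,v=ray(d,*c)
    e=r1-r2;e/=np.linalg.norm(e);k=np.cross(v,e)
    for r in rs:
        for sg in(1,-1):
            n=-r*v+sg*np.sqrt(1-r*r)*k;print(nm,r,n.round(2),'a',round(np.arccos(n[2]),2),'armdir',np.degrees(np.arctan2(-n[1],-n[0])).round())
p,e=tri(s,(302.5,184),t,(239.6,218.2));print(p,e)
E
```

```text
side 0.15 [-0.72  0.41  0.56] a 0.98 armdir -30.0
side 0.15 [ 0.62 -0.66 -0.42] a 2.0 armdir 133.0
side 0.25 [-0.74  0.32  0.59] a 0.94 armdir -23.0
side 0.25 [ 0.57 -0.73 -0.36] a 1.94 armdir 128.0
side 0.35 [-0.75  0.22  0.62] a 0.9 armdir -16.0
side 0.35 [ 0.52 -0.8  -0.3 ] a 1.88 armdir 123.0
top 0.35 [-0.59  0.72  0.37] a 1.2 armdir -50.0
top 0.35 [ 0.45 -0.84  0.31] a 1.26 armdir 118.0
top 0.45 [-0.59  0.66  0.46] a 1.09 armdir -48.0
top 0.45 [ 0.4  -0.82  0.4 ] a 1.15 armdir 116.0
top 0.55 [-0.58  0.6   0.55] a 0.98 armdir -46.0
top 0.55 [ 0.35 -0.79  0.5 ] a 1.04 armdir 114.0
[0.55255837 0.04863322 0.14934448] 0.004115844201831697
```

```bash
cat > ov.py <<'E'
import pickle
from h import *
def model(d,yaw,a,h):
    dd=np.array([np.cos(yaw),np.sin(yaw),0]);u=np.array([-dd[1],dd[0],0]);z=np.array([0,0,1.])
    al=np.cos(a)*dd+np.sin(a)*z;n=-np.sin(a)*dd+np.cos(a)*z
    L=[]
    for q in(-.00,.0085):
        L.append([h+s*.017*u+l*al+(q-.0015)*n for s,l in((-1,.015),(1,.015),(1,.058),(-1,.058),(-1,.015))])
    g=h+.039*al+.007*n
    L.append([g+.0115*(np.cos(t)*u+np.sin(t)*al) for t in np.linspace(0,6.3,25)])
    L.append([h-.017*u,h+.017*u]);L.append([h,h*[1,1,0]])
    return [np.array([proj(d,p) for p in l]) for l in L]
def panel(d,box,hyp,W=400,H=300):
    x0,y0,w,hh=box;k=W/w;im=d['avg'][y0:y0+hh,x0:x0+w,::-1]/255
    im=np.ascontiguousarray((255*np.clip(cv2.resize(im,(W,H),interpolation=cv2.INTER_CUBIC),0,1)**.4).astype(np.uint8))
    if hyp:
        for l in model(d,*hyp): cv2.polylines(im,[np.int32((l-[x0,y0]+.5)*k)],False,(0,0,255),1)
    return im
E
python3 - <<'E'
from ov import *
D=pickle.load(open('d1.pkl','rb'));s,t=D['side'],D['top']
r=np.radians
H1=(r(115),1.1,np.array([.5565,.0385,.114]));H2=(r(-40),1.1,np.array([.544,.056,.114]))
b1=(280,168,40,60);b2=(226,198,40,60)
P=lambda d,b,h:panel(d,b,h,266,400)
cv2.imwrite('pics/c6.png',np.hstack([panel(s,b1,H1,200*2,600),panel(t,b2,H1,400,600)]))
q=np.vstack([np.hstack([P(s,b1,H1),P(t,b2,H1),]),]);q2=np.hstack([P(s,b1,H2)])
im=np.hstack([panel(s,b1,H1,200,300),panel(t,b2,H1,200,300),panel(s,b1,H2,200,300),panel(t,b2,H2,200,300)])
im2=np.hstack([panel(s,b1,None,200,300),panel(t,b2,None,200,300),panel(s,(280,168,40,60),None,200,300),panel(t,b2,None,200,300)])
cv2.imwrite('pics/c6.png',np.vstack([im,im2]))
E
```

```text
(no output)
```

View pics/c6.png

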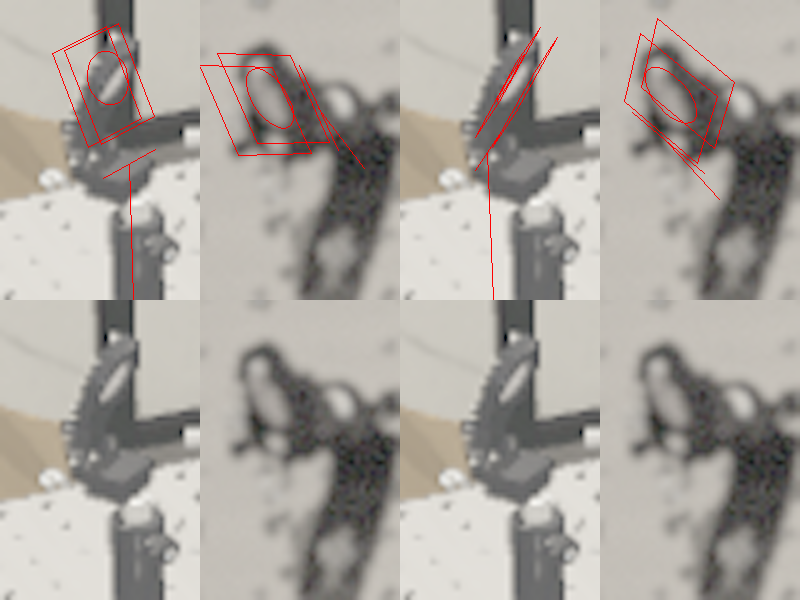

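```bash
python3 - <<'E'
from ov import *
D=pickle.load(open('d1.pkl','rb'));s,t=D['side'],D['top']
def P(d,b,mx,g):
    x0,y0,w,h=b;im=np.clip(d['avg'][y0:y0+h,x0:x0+w,::-1]/mx,0,1)**g
    return (255*np.clip(cv2.resize(im,(400,600),interpolation=cv2.INTER_LANCZOS4),0,1)).astype(np.uint8)
cv2.imwrite('pics/c7.png',np.hstack([P(s,(288,170,28,42),70,.7),P(t,(230,202,32,48),110,.6)]))
# post bottom / post sides in side view
for u in(302.7,307.6,312.5):print(plane(s,u,243,0),plane(s,u,241,0))
E
```

```text
[0.54977086 0.04475961 0.        ] [0.55296025 0.05243646 0.        ]
[0.56007881 0.04004738 0.        ] [0.56333165 0.0476952  0.        ]
[0.57038689 0.03533515 0.        ] [0.57370317 0.04295388 0.        ]
```

View pics/c7.png

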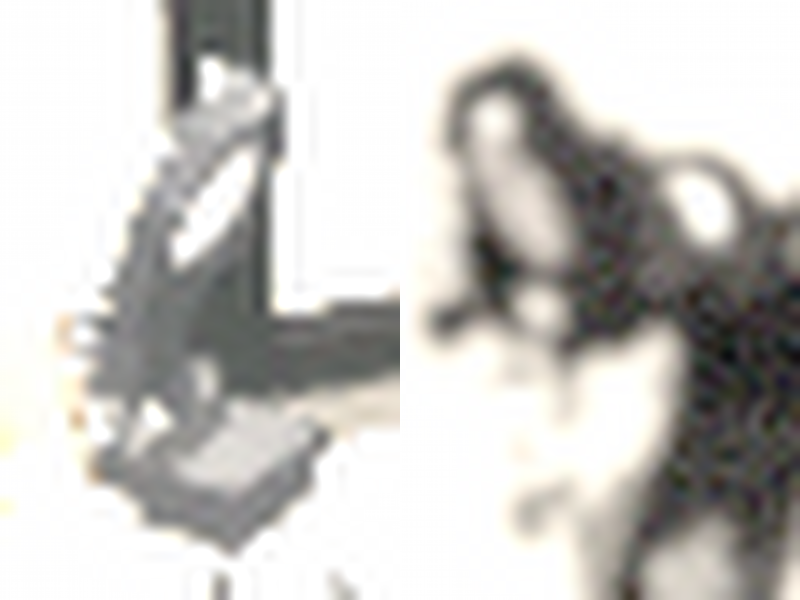

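Crop c7 clears it up. The plate is seen nearly edge-on from the side, and the side camera sees the back of the glass opening. The two ellipse normals then agree: n ≈ (-0.6, 0.66, 0.45), so the arm is at about 1.1 rad and folds towards yaw ≈ -48° over its post platform. Next I'll solve for the hinge.

```bash
python3 - <<'E'
from ov import *
from scipy.optimize import least_squares
D=pickle.load(open('d1.pkl','rb'));s,t=D['side'],D['top']
def fr(yaw,a):
    d=np.array([np.cos(yaw),np.sin(yaw),0]);z=np.array([0,0,1.]);return np.cos(a)*d+np.sin(a)*z,-np.sin(a)*d+np.cos(a)*z,d
def ori(d,c,m):
    c=np.array(c);m=np.array(m);e=ray(d,*(c+m))[1]-ray(d,*(c-m))[1];return e/np.linalg.norm(e)
es=ori(s,(302.5,184),(-.53,.85));et=ori(t,(239.6,218.2),(.55,.835))
for back in(0,.0085):
    def f(x):
        al,n,d=fr(x[2],x[3]);h=np.array([x[0],x[1],.114]);g=h+.039*al+.007*n
        return np.r_[proj(t,g)-(239.6,218.2),proj(s,g-back*n)-(302.5,184),n@es*15,n@et*15]
    r=least_squares(f,[.544,.056,-.8,1.1]);al,n,d=fr(r.x[2],r.x[3]);h=np.array([r.x[0],r.x[1],.114])
    print('hinge',h,'yaw',np.degrees(r.x[2]),'a',r.x[3],'res',r.fun.round(2),'g',h+.039*al+.007*n,'P',h+.05*al+.00275*n)
    for v in(s,t):
        print(' corners',[proj(v,h+l*al+w*.017*np.cross([0,0,1],d)+k*n).round(1).tolist() for l,w,k in((.058,1,.007),(.058,-1,.007),(.058,1,-.0015),(.058,-1,-.0015),(.01,1,.003),(.01,-1,.003))])
E
```

```text
hinge [0.54408712 0.05569364 0.114     ] yaw -47.61729299599551 a 1.1155289128588812 res [ 0.61 -0.85 -1.3  -0.68 -0.4   0.25] g [0.55140856 0.04767078 0.15210551] P [0.55724194 0.04127854 0.16011636]
 corners [[307.9, 173.5], [301.1, 180.1], [311.2, 175.7], [304.5, 182.4], [301.0, 190.6], [294.3, 197.5]]
 corners [[235.5, 204.5], [248.9, 219.2], [239.4, 202.0], [252.7, 216.6], [232.7, 217.2], [245.5, 231.3]]
hinge [0.54524467 0.05415385 0.114     ] yaw -52.131714501562946 a 1.2357047438432411 res [-0.46  0.38  0.69  0.76  0.4  -0.26] g [0.54905956 0.04924781 0.15313282] P [0.55374385 0.0432237  0.16212336]
 corners [[306.2, 172.7], [298.2, 179.0], [309.5, 174.6], [301.6, 181.0], [301.8, 190.8], [294.0, 197.4]]
 corners [[234.2, 206.1], [246.3, 221.9], [238.4, 203.6], [250.5, 219.3], [233.7, 216.6], [245.2, 231.6]]
```

```bash
cat > need.py <<'E'
import numpy as np
from scipy.spatial.transform import Rotation as R
from station import ctrl
def need(p,Rt=None,q=None):
    o=ctrl.get_obs();R0=R.from_rotvec(o['tool_rot']);
    off=R0.inv().apply(np.array(p)-o['tool_pos'])*1000
    rv=(R0.inv()*Rt).as_rotvec() if Rt is not None else None
    print('offset',off.round(1),'rot',None if rv is None else rv.round(3));return off,rv
def down(yaw_y):  # tool z down, tool y at world angle yaw_y (deg)
    a=np.radians(yaw_y);y=np.array([np.cos(a),np.sin(a),0]);z=np.array([0,0,-1.]);return R.from_matrix(np.c_[np.cross(y,z),y,z])
E
python3 -c "
from need import *
need([.555,.042,.26],down(40))"
python3 -m handwheel '[{"gripper":-1,"offset":[-30,-18,0],"rotation":[0,0,0]},{"gripper":-1,"offset":[-80,-46,0],"rotation":[0,0,0.1]},{"gripper":-1,"offset":[-130,-75,0],"rotation":[0,0,0.2]},{"gripper":-1,"offset":[-180,-104,0],"rotation":[0,0,0.3]},{"gripper":-1,"offset":[-230,-133,0],"rotation":[0,0,0.4]},{"gripper":-1,"offset":[-275,-158,0],"rotation":[0,0,0.46]},{"gripper":-1,"offset":[-303,-175,0],"rotation":[0,0,0.46]},{"gripper":-1,"offset":[-303,-175,0],"rotation":[0,0,0.46]}]' 20
python3 -c "
from need import *
need([.555,.042,.141],down(40));print(ctrl.get_obs()['q'])"
```

```text
offset [-303.3 -177.3    1.2] rot [-0.    -0.     0.467]
t: 2.6
tool_pos: [0.5564, 0.0421, 0.2609]
tool_rot: [-1.323, -2.849, 0.001]
contact_force: [0.2, 0.8, 0.0]
opening: 0.0855
grip_force: 0.0
offset [  0.8  -1.1 119.9] rot [-0.001 -0.001  0.003]
[-5.77629249e-02 -1.22526967e-01  1.73464134e+00 -7.41472211e-05
  1.53029629e+00 -7.58878088e-01]
```

```bash
python3 -m handwheel '[{"gripper":-1,"offset":[0,0,20],"rotation":[0,0,0]},{"gripper":-1,"offset":[0,0,45],"rotation":[0,0,0]},{"gripper":-1,"offset":[0,0,70],"rotation":[0,0,0]},{"gripper":-1,"offset":[0,0,95],"rotation":[0,0,0]},{"gripper":-1,"offset":[0,0,115],"rotation":[0,0,0]},{"gripper":-1,"offset":[0,0,122],"rotation":[0,0,0]},{"gripper":-0.5,"offset":[0,0,122],"rotation":[0,0,0]},{"gripper":-0.3,"offset":[0,0,122],"rotation":[0,0,0]}]' 20
```

```text
t: 3.6
tool_pos: [0.5564, 0.0438, 0.1405]
tool_rot: [1.318, 2.849, 0.001]
contact_force: [0.0, 0.0, 0.7]
opening: 0.0558
grip_force: 0.0
```

```bash
python3 -m handwheel '[{"gripper":0.0,"offset":[0,0,0],"rotation":[0,0,0]},{"gripper":0.1,"offset":[0,0,0],"rotation":[0,0,0]},{"gripper":0.2,"offset":[0,0,0],"rotation":[0,0,0]},{"gripper":0.4,"offset":[0,0,0],"rotation":[0,0,0]},{"gripper":1,"offset":[0,0,0],"rotation":[0,0,0]},{"gripper":1,"offset":[0,0,0],"rotation":[0,0,0]},{"gripper":1,"offset":[0,0,0],"rotation":[0,0,0]},{"gripper":1,"offset":[0,0,0],"rotation":[0,0,0]}]' 20
```

```text
t: 4.6
tool_pos: [0.5563, 0.0438, 0.14]
tool_rot: [1.319, 2.85, 0.002]
contact_force: [1.8, 1.0, 6.0]
opening: 0.0338
grip_force: 20.4
```

The opening reads 33.8 mm, which matches the arm's 34 mm width, so the fingers hold it by its edges. Now I'll fold it along the arc.

```bash
python3 -m handwheel '[{"gripper":1,"offset":[-3.8,0,1.4],"rotation":[0,0,0]},{"gripper":1,"offset":[-7.4,0,3.1],"rotation":[0,0,0]},{"gripper":1,"offset":[-10.9,0,5],"rotation":[0,0,0]},{"gripper":1,"offset":[-14.3,0,7.3],"rotation":[0,0,0]},{"gripper":1,"offset":[-17.3,0,9.8],"rotation":[0,0,0]},{"gripper":1,"offset":[-20.3,0,12.5],"rotation":[0,0,0]},{"gripper":1,"offset":[-23,0,15.5],"rotation":[0,0,0]},{"gripper":1,"offset":[-25.4,0,18.7],"rotation":[0,0,0]}]' 20
python3 -c "
from need import *
o=ctrl.get_obs();print(R.from_rotvec(o['tool_rot']).inv().apply(o['contact_force']),o['wrist_torque'])"
```

```text
t: 5.6
tool_pos: [0.5714, 0.0234, 0.1208]
tool_rot: [-1.32, -2.85, 0.004]
contact_force: [-2.6, -1.7, 7.2]
opening: 0.0341
grip_force: 25.8
[ 0.39168728 -3.0814415  -7.18007336] [ 0.04043555  0.15484293 -0.21465967]
```

```bash
python3 -m handwheel '[{"gripper":1,"offset":[-2.2,0,3.4],"rotation":[0,0,0]},{"gripper":1,"offset":[-4.1,0,6.9],"rotation":[0,0,0]},{"gripper":1,"offset":[-5.7,0,10.6],"rotation":[0,0,0]},{"gripper":1,"offset":[-7,0,14.3],"rotation":[0,0,0]},{"gripper":1,"offset":[-8.1,0,18.2],"rotation":[0,0,0]},{"gripper":1,"offset":[-8.7,0,22.2],"rotation":[0,0,0]},{"gripper":1,"offset":[-9.1,0,26.2],"rotation":[0,0,0]},{"gripper":1,"offset":[-9.1,0,26.2],"rotation":[0,0,0]}]' 20
```

```text
t: 6.6
tool_pos: [0.577, 0.0158, 0.0936]
tool_rot: [-1.32, -2.85, 0.006]
contact_force: [-1.4, -5.4, 3.0]
opening: 0.0338
grip_force: 26.0
```

Now I'll press gently down onto the stop.

```bash
python3 -m handwheel '[{"gripper":1,"offset":[0,0,1],"rotation":[0,0,0]},{"gripper":1,"offset":[0,0,2],"rotation":[0,0,0]},{"gripper":1,"offset":[0,0,3],"rotation":[0,0,0]},{"gripper":1,"offset":[0,0,4],"rotation":[0,0,0]},{"gripper":1,"offset":[0,0,5],"rotation":[0,0,0]},{"gripper":1,"offset":[0,0,6],"rotation":[0,0,0]},{"gripper":1,"offset":[0,0,6],"rotation":[0,0,0]},{"gripper":1,"offset":[0,0,6],"rotation":[0,0,0]}]' 20
```

```text
t: 7.6
tool_pos: [0.5773, 0.0157, 0.0918]
tool_rot: [-1.319, -2.85, 0.007]
contact_force: [-12.4, -5.4, 21.9]
opening: 0.0339
grip_force: 26.3
```

The stop shows at 22 N. Next I'll open and back straight up.

```bash
python3 -m handwheel '[{"gripper":0.0,"offset":[0,0,-4],"rotation":[0,0,0]},{"gripper":-0.5,"offset":[0,0,-4],"rotation":[0,0,0]},{"gripper":-0.8,"offset":[0,0,-4],"rotation":[0,0,0]},{"gripper":-1,"offset":[0,0,-4],"rotation":[0,0,0]},{"gripper":-1,"offset":[0,0,-30],"rotation":[0,0,0]},{"gripper":-1,"offset":[0,0,-80],"rotation":[0,0,0]},{"gripper":-1,"offset":[0,0,-130],"rotation":[0,0,0]},{"gripper":-1,"offset":[0,0,-180],"rotation":[0,0,0]}]' 20
python3 -c "
from need import *
need([.524,-.342,.26],down(40))"
```

```text
t: 8.6
tool_pos: [0.5776, 0.0176, 0.2692]
tool_rot: [-1.318, -2.85, 0.0]
contact_force: [1.0, -0.1, 0.1]
opening: 0.0856
grip_force: 0.0
offset [-239.3 -273.7    9.2] rot [-0.001 -0.001  0.006]
```

```bash
python3 - <<'E'
from station import ctrl
from ov import *
D={}
for n in('side','top'):
    ds=[ctrl.get_image(n) for _ in range(4)];d=ds[0];d['avg']=np.mean([x['image'].astype(float) for x in ds],0);D[n]=d
pickle.dump(D,open('d2.pkl','wb'));s,t=D['side'],D['top']
for z in(.114,.121):
  print('pred mirror px',proj(s,(.570,.024,z)),proj(t,(.570,.024,z)))
print(t['avg'][212:236,236:270].mean(2).astype(int))
print('side');print(s['avg'][188:206,296:324].mean(2).astype(int))
g=s['avg'].mean(2)
for r in range(306,350,4):
    c=np.where(g[r,360:410]<70)[0]+360;print(r,c.min(),c.max(),end='; ')
print();print(t['avg'][224:256,448:486].mean(2).astype(int))
E
```

```text
pred mirror px [313.77963151 202.06001705] [257.60973126 211.64177194]
pred mirror px [313.74431965 199.2148689 ] [257.03872087 210.74305829]
[[ 23  20  27  18  25  23  28  20  24  24  24  23  23  25  60 122 181 219
  228 228 227 226 229 229 230 223 185 115  51  18  16  15  18  32]
 [ 22  24  17  18  22  22  23  25  24  17  25  24  23  24  55 108 163 204
  226 227 226 227 227 229 230 225 180 112  47  20   9  15  31  54]
 [ 23  22  24  22  21  24  25  23  21  25  23  20  23  20  48  90 138 181
  217 227 229 228 228 229 228 211 161  96  39  20  24  38  60  95]
 [ 24  22  24  27  23  23  28  26  24  23  23  21  24  22  40  68 108 154
  195 225 229 231 229 226 210 174 121  67  34  25  41  65  99 128]
 [ 21  23  24  22  21  16  19  21  20  19  22  23  23  24  26  44  78 121
  170 207 226 226 216 192 166 124  76  42  28  36  64 100 133 154]
 [ 23  25  24  24  24  23  28  24  23  19  22  22  28  19  17  26  46  72
  118 161 186 186 162 129 100  69  44  32  29  38  79 122 151 164]
 [ 25  24  24  21  24  20  23  25  27  16  23  26  22  21  24  16  24  37
   63  89 109 110  90  64  42  36  32 
[... 4174 characters left out ...]
 34 114 176]
 [ 28  29  31  30  32  34  34  27  28  29  29  30  30  42  54  65  70  80
   78  75  67  57  42  31  32  61 149 180]
 [ 52  32  29  29  29  30  31  29  28  29  29  30  29  28  30  30  30  31
   30  31  30  31  31  30  63 133 177 183]
 [127  56  29  29  29  29  28  29  30  27  28  28  34  44  38  30  30  30
   30  32  37  38  47  53 149 179 182 183]]
306 367 409; 310 373 388; 314 373 389; 318 374 386; 322 373 386; 326 373 385; 330 371 385; 334 367 387; 338 367 389; 342 366 388; 346 366 388; 
[[159 158 158 ... 158 158 156]
 [158 156 156 ... 158 159 156]
 [158 158 156 ... 158 157 158]
 ...
 [  0   0   3 ... 155 157 158]
 [ 16   7   5 ... 157 156 158]
 [ 41  29  22 ... 159 159 158]]
```

The glass is now bright and level at side (313,199), matching the prediction. Moving over the torch next.

```bash
python3 -m handwheel '[{"gripper":-1,"offset":[-25,-28,0],"rotation":[0,0,0.1]},{"gripper":-1,"offset":[-60,-68,0],"rotation":[0,0,0.25]},{"gripper":-1,"offset":[-95,-108,0],"rotation":[0,0,0.42]},{"gripper":-1,"offset":[-130,-149,0],"rotation":[0,0,0.6]},{"gripper":-1,"offset":[-165,-189,2],"rotation":[0,0,0.78]},{"gripper":-1,"offset":[-200,-229,5],"rotation":[0,0,0.96]},{"gripper":-1,"offset":[-225,-257,9],"rotation":[0,0,1.13]},{"gripper":-1,"offset":[-239,-274,9],"rotation":[0,0,1.27]}]' 20
python3 - <<'E'
from station import ctrl
from ov import *
from need import *
D={}
for n in('side','top'):
    ds=[ctrl.get_image(n) for _ in range(4)];d=ds[0];d['avg']=np.mean([x['image'].astype(float) for x in ds],0);D[n]=d
pickle.dump(D,open('d3.pkl','wb'));s,t=D['side'],D['top']
C={}
for n,d,(x0,y0,x1,y1) in(('side',s,(304,190,325,206)),('top',t,(244,198,272,224))):
    m=(d['avg'][y0:y1,x0:x1].min(2)>170).astype(np.uint8)
    k,l,st,c=cv2.connectedComponentsWithStats(m)
    for i in range(1,k):
        if st[i,4]>8:print(n,st[i],c[i]+[x0,y0])
    i=1+np.argmax(st[1:,4]);C[n]=c[i]+[x0,y0]
    cs,_=cv2.findContours((l==i).astype(np.uint8),cv2.RETR_EXTERNAL,cv2.CHAIN_APPROX_NONE);print(cv2.fitEllipse(max(cs,key=len)))
print('mirror',tri(s,C['side'],t,C['top']),plane(t,*C['top'],.121),plane(s,*C['side'],.121))
d2=pickle.load(open('d2.pkl','rb'));np.set_printoptions(linewidth=250,threshold=9999)
print(d2['top']['avg'][224:250,452:482].mean(2).astype(int))
need([.524,-.342,.1],down(-33));print(ctrl.get_obs()['q'])
E
```

```text
t: 10.0
tool_pos: [0.5225, -0.3435, 0.2567]
tool_rot: [-2.755, -1.502, 0.002]
contact_force: [0.8, -0.2, 1.2]
opening: 0.0852
grip_force: 0.0
side [ 4  8 10  4 35] [312.4        199.45714286]
side [17 12  4  4 10] [323. 204.]
((8.295186996459961, 9.469795227050781), (3.3125016689300537, 9.938766479492188), 88.6698226928711)
top [  7   8  12  12 107] [256.59813084 211.05607477]
((12.603238105773926, 13.072569847106934), (10.686132431030273, 11.047501564025879), 85.13077545166016)
mirror (array([0.56849799, 0.02514469, 0.12044049]), np.float64(0.0021896530223847297)) [0.56944018 0.02476509 0.121     ] [0.56693658 0.02421993 0.121     ]
[[158 157 158 158 159 157 159 157 157 158 157 157 157 158 158 157 157 159 158 158 157 154 158 157 158 157 156 159 158 158]
 [158 158 158 157 155 159 157 157 156 157 156 157 155 158 155 156 159 155 158 156 158 159 159 158 157 158 155 158 157 157]
 [158 157 158 158 157 157 158 158 156 159 159 158 158 157 157 156 152 154 157 159 157 159 159 158 158 156 157 157 159 159]
 [161 160 160 159 158 158 160 157 161 159 163 160 158 154 143 136 135 135 141 152 158 160
[... 2192 characters left out ...]
17  20  25  31  42  50  58  67  84 105 114 125 140 151]
 [  5   5  11  11   8   4  15   8  12   6  11   5  10   3   7   2  18  21  37  56  66  79 100 111 129 141 151 154 158 162]
 [  8   5   9   3  12   9   5   8  20  10   9   5   7   4   9  13  33  53  75 102 112 123 142 151 152 159 160 160 163 161]
 [  5   6   3   6  10  14   5   8   2   6   9   4   6   3  14  33  74 101 122 144 152 155 161 162 161 160 160 161 159 160]
 [  7   0   5   9   4   9  10  13  15   9  11   6   2  14  39  75 116 143 155 160 161 163 163 161 161 162 161 161 159 160]]
offset [ -0.9   0.5 159.3] rot [-0.    -0.     0.012]
[-6.95940578e-01  3.85184568e-02  1.58102951e+00  1.59362647e-04  1.52231849e+00 -1.32144916e-01]
```

```bash
python3 - <<'E'
from ov import *
from need import *
D=pickle.load(open('d2.pkl','rb'));s,t=D['side'],D['top']
p,e=tri(s,(381,310.5),t,(468.6,236.5));print(p,e)
a=plane(t,468.6,236.5,.12);print('top',a,'side',plane(s,381,310.5,.12))
need([(a[0]+p[0])/2,(a[1]+p[1])/2,.074],down(-33))
E
```

```text
[ 0.5227961  -0.34284414  0.11972327] 0.0005619839725942472
top [ 0.52247846 -0.34265748  0.12      ] side [ 0.52292318 -0.34313087  0.12      ]
offset [ -2.2  -0.3 185.3] rot [-0.    -0.     0.012]
```

```bash
python3 -m handwheel '[{"gripper":-1,"offset":[-2,0,30],"rotation":[0,0,0]},{"gripper":-1,"offset":[-2,0,70],"rotation":[0,0,0]},{"gripper":-1,"offset":[-2,0,110],"rotation":[0,0,0]},{"gripper":-1,"offset":[-2,0,145],"rotation":[0,0,0]},{"gripper":-1,"offset":[-2,0,170],"rotation":[0,0,0]},{"gripper":-1,"offset":[-2,0,182],"rotation":[0,0,0]},{"gripper":-1,"offset":[-2,0,183],"rotation":[0,0,0]},{"gripper":-0.3,"offset":[-2,0,183],"rotation":[0,0,0]}]' 40
python3 -m handwheel '[{"gripper":0,"offset":[0,0,0],"rotation":[0,0,0]},{"gripper":0.2,"offset":[0,0,0],"rotation":[0,0,0]},{"gripper":0.4,"offset":[0,0,0],"rotation":[0,0,0]},{"gripper":1,"offset":[0,0,0],"rotation":[0,0,0]},{"gripper":1,"offset":[0,0,0],"rotation":[0,0,0]},{"gripper":1,"offset":[0,0,0],"rotation":[0,0,0]},{"gripper":1,"offset":[0,0,0],"rotation":[0,0,0]},{"gripper":1,"offset":[0,0,0],"rotation":[0,0,0]}]' 60
```

```text
t: 11.4
tool_pos: [0.5236, -0.3443, 0.0779]
tool_rot: [2.751, 1.512, 0.001]
contact_force: [0.2, -0.1, 0.9]
opening: 0.0697
grip_force: 0.0
t: 12.4
tool_pos: [0.5229, -0.3441, 0.0773]
tool_rot: [2.753, 1.513, 0.0]
contact_force: [-1.8, 0.9, 5.0]
opening: 0.0251
grip_force: 58.8
```

```bash
python3 -m handwheel '[{"gripper":1,"offset":[0,0,-10],"rotation":[0,0,0]},{"gripper":1,"offset":[0,0,-30],"rotation":[0,0,0]},{"gripper":1,"offset":[0,0,-60],"rotation":[0,0,0]},{"gripper":1,"offset":[0,0,-90],"rotation":[0,0,0]},{"gripper":1,"offset":[0,0,-120],"rotation":[0,0,0]},{"gripper":1,"offset":[0,0,-150],"rotation":[0,0,0]},{"gripper":1,"offset":[0,0,-170],"rotation":[0,0,0]},{"gripper":1,"offset":[0,0,-170],"rotation":[0,0,0]}]' 60
python3 - <<'E'
from need import *
o=ctrl.get_obs();print(o['q'])
M=np.array([.5685,.0248,.121])
th=np.pi/4
for az in(-25,0,2.5):
    a=np.radians(az);v=np.array([np.sin(th)*np.cos(a),np.sin(th)*np.sin(a),-np.cos(th)])
    lens=M-.1*v; tcp=lens-.065*v   # lens 65 mm ahead of TCP
    x=np.array([-np.sin(a),np.cos(a),0]); y=np.cross(v,x) 
    for sg in(1,-1):
        Rt=R.from_matrix(np.c_[sg*x,sg*y,v]);print(az,sg,tcp);need(tcp,Rt)
E
```

```text
t: 13.4
tool_pos: [0.5235, -0.3444, 0.2492]
tool_rot: [2.75, 1.511, 0.002]
contact_force: [-0.2, -0.4, -0.6]
opening: 0.0253
grip_force: 59.9
[-7.00575730e-01  4.37933828e-02  1.59235167e+00  3.09810128e-05
  1.50130595e+00 -1.34662319e-01]
-25 1 [0.4627587  0.07410798 0.23767262]
offset [ 320.7 -275.7   10.2] rot [-0.78   0.052 -0.123]
-25 -1 [0.4627587  0.07410798 0.23767262]
offset [ 320.7 -275.7   10.2] rot [0.076 1.15  2.794]
0 1 [0.45182738 0.0248     0.23767262]
offset [ 273.2 -258.5   10.3] rot [-0.76   0.224 -0.535]
0 -1 [0.45182738 0.0248     0.23767262]
offset [ 273.2 -258.5   10.3] rot [0.292 0.992 2.408]
2.5 1 [0.45193843 0.01971081 0.23767262]
offset [ 269.  -255.6   10.3] rot [-0.757  0.241 -0.577]
2.5 -1 [0.45193843 0.01971081 0.23767262]
offset [ 269.  -255.6   10.3] rot [0.311 0.976 2.369]
```

```bash
python3 -m handwheel '[{"gripper":1,"offset":[10,-9,0],"rotation":[0,0,0]},{"gripper":1,"offset":[30,-28,0],"rotation":[-0.05,0.015,-0.035]},{"gripper":1,"offset":[55,-52,0],"rotation":[-0.12,0.035,-0.085]},{"gripper":1,"offset":[80,-76,0],"rotation":[-0.19,0.056,-0.134]},{"gripper":1,"offset":[105,-99,0],"rotation":[-0.26,0.077,-0.183]},{"gripper":1,"offset":[130,-123,0],"rotation":[-0.32,0.094,-0.225]},{"gripper":1,"offset":[145,-137,0],"rotation":[-0.37,0.109,-0.26]},{"gripper":1,"offset":[150,-142,0],"rotation":[-0.38,0.112,-0.267]}]' 60
cat > fin.py <<'E'
from need import *
M=np.array([.5685,.0248,.121])
v=np.array([1,0,-1])/2**.5
need(M-.165*v,R.from_matrix(np.c_[[0,1,0],np.cross(v,[0,1,0]),v]));print(ctrl.get_obs()['q'])
E
python3 fin.py
```

```text
t: 14.4
tool_pos: [0.4818, -0.1392, 0.2439]
tool_rot: [2.28, 1.691, 0.402]
contact_force: [0.4, -0.4, -1.4]
opening: 0.0255
grip_force: 59.9
offset [148.5 -74.7 -14.3] rot [-0.387  0.108 -0.27 ]
[-0.50768569 -0.54201726  2.12168697  0.14816303  1.19759502 -0.24196636]
```

```bash
python3 -m handwheel '[{"gripper":1,"offset":[10,-5,-1],"rotation":[-0.03,0.008,-0.02]},{"gripper":1,"offset":[32,-16,-3],"rotation":[-0.085,0.024,-0.06]},{"gripper":1,"offset":[56,-28,-5],"rotation":[-0.146,0.04,-0.1]},{"gripper":1,"offset":[80,-40,-8],"rotation":[-0.21,0.058,-0.145]},{"gripper":1,"offset":[104,-52,-10],"rotation":[-0.27,0.075,-0.19]},{"gripper":1,"offset":[128,-64,-12],"rotation":[-0.33,0.092,-0.23]},{"gripper":1,"offset":[144,-72,-14],"rotation":[-0.375,0.105,-0.262]},{"gripper":1,"offset":[148.5,-74.7,-14.3],"rotation":[-0.387,0.108,-0.27]}]' 60
python3 fin.py
```

```text
t: 15.4
tool_pos: [0.4619, 0.0246, 0.2374]
tool_rot: [1.762, 1.763, 0.723]
contact_force: [0.2, 0.1, -1.7]
opening: 0.0254
grip_force: 60.0
offset [ 0.2 -7.  -7.3] rot [-0.004  0.002  0.001]
[-0.18781755 -1.00899751  2.47158421  0.16428025  0.91316882 -0.23645991]
```

Joint 2 is at its limit, so I'll use a 40° slant, which is still well inside the band.

```bash
cat > fin.py <<'E'
from need import *
M=np.array([.5685,.0248,.121])
a=np.radians(40);v=np.array([np.sin(a),0,-np.cos(a)])
need(M-.158*v,R.from_matrix(np.c_[[0,1,0],np.cross(v,[0,1,0]),v]));print(ctrl.get_obs()['q'])
E
python3 fin.py
```

```text
offset [0.2 6.8 0.2] rot [0.083 0.002 0.001]
[-0.18781755 -1.00899751  2.47158421  0.16428025  0.91316882 -0.23645991]
```

```bash
python3 -m handwheel '[{"gripper":1,"offset":[0,2,0],"rotation":[0.02,0,0]},{"gripper":1,"offset":[0,4,0],"rotation":[0.05,0,0]},{"gripper":1,"offset":[0,6.8,0],"rotation":[0.083,0,0]},{"gripper":1,"offset":[0,6.8,0],"rotation":[0.083,0,0]},{"gripper":1,"offset":[0,6.8,0],"rotation":[0.083,0,0]},{"gripper":1,"offset":[0,6.8,0],"rotation":[0.083,0,0]},{"gripper":1,"offset":[0,6.8,0],"rotation":[0.083,0,0]},{"gripper":1,"offset":[0,6.8,0],"rotation":[0.083,0,0]}]' 60
python3 fin.py
python3 - <<'E'
from station import ctrl
from ov import *
from need import *
D={}
for n in('side','top'):
    ds=[ctrl.get_image(n) for _ in range(4)];d=ds[0];d['avg']=np.mean([x['image'].astype(float) for x in ds],0);D[n]=d
pickle.dump(D,open('d4.pkl','wb'));s,t=D['side'],D['top']
o=ctrl.get_obs();Rr=R.from_rotvec(o['tool_rot']);v=Rr.as_matrix()[:,2];p=o['tool_pos']
M=np.array([.5685,.0248,.121]);P=[]
for n,d,b in(('side',s,(230,90,200,150)),('top',t,(180,150,200,150))):
    x0,y0,w,h=b;im=d['avg'][y0:y0+h,x0:x0+w,::-1]/255
    im=np.ascontiguousarray((255*np.clip(cv2.resize(im,(400,300),interpolation=cv2.INTER_CUBIC)*1.3,0,1)**.5).astype(np.uint8))
    L=np.array([proj(d,q) for q in(p-.019*v,p+.065*v,M)]);print(n,L.round(1).tolist())
    cv2.polylines(im,[np.int32((L-[x0,y0]+.5)*2)],False,(0,0,255),1);P.append(im)
cv2.imwrite('pics/end.png',np.hstack(P))
E
```

```text
t: 16.4
tool_pos: [0.4672, 0.0238, 0.2441]
tool_rot: [1.814, 1.813, 0.66]
contact_force: [-0.2, 0.4, -1.9]
opening: 0.0249
grip_force: 60.0
offset [ 1.  -1.5  1.4] rot [0.003 0.003 0.001]
[-0.17464694 -0.91456687  2.39543108  0.13234269  0.97068379 -0.20954801]
side [[257.9, 148.0], [285.9, 173.5], [313.0, 199.2]]
top [[241.9, 266.3], [249.9, 237.4], [256.6, 211.6]]
```

View pics/end.png

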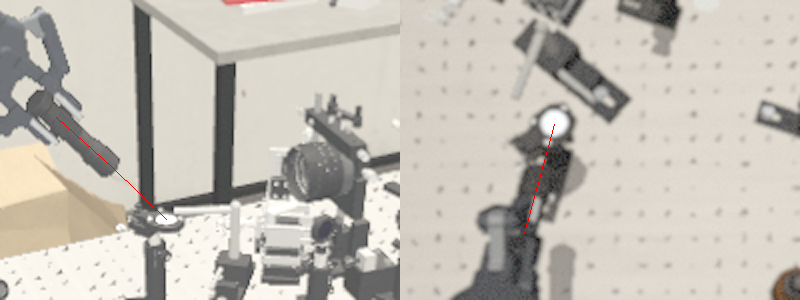

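The final picture shows the torch axis running along the drawn line, from the lens at side (285,173) to the bright, level glass at side (313,199). The arm is still, so I'm handing in.

```bash
python3 -c "
from station import ctrl
import numpy as np
o=ctrl.get_obs();print(o['t'],abs(o['dq']).max(),o['grip_force'],o['tool_pos']);print(ctrl.finish_job())"
```

```text
16.8 0.0017879187529750134 60.01410394906998 [0.46728051 0.02379533 0.24415708]
the job is handed in; nothing more can be done
None
```

The mirror arm is folded home with its glass up, and I handed the job in at 16.8 s with the torch held still at about 40° from upright, its lens about 9 cm from the mirror centre; the hand-in returned no verdict, and only the side view clearly showed the torch's aim.

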